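Put the brittle ceramic dough cutter away in its block

TASK

Put the red-handled ceramic dough cutter away: lift it out of the drying rack by its handle and slide it, blade down and edgewise, all the way into the slot of the wooden block, then let go of it. It is brittle, so take it with the lightest grip that will hold it (20 to 30 N is plenty, never over 50 N a finger), keep it upright, do not let it fall, and ease it in and out without knocking or pressing it hard against anything (never over 40 N). Leave the yellow scraper in the rack and everything else where it is.

Things in the scene. Friction and masses are not known exactly. Their poses are not given: they have to be found in the camera images.
- cutter: Ceramic dough cutter, about 160 g, standing upright on its blade edge in one of the rack's two slots (either one). White blade 110 mm long (x), 4 mm thick (y), z 0 to 84 mm; red handle along its top, 112 mm (x) by 20 mm thick (y), z 80 to 112 mm. Origin: middle of the blade's lower edge; z up. It is symmetrical, so either way round is the same. Grip the handle from above, across y.
- rack: Drying rack, fixed: white tray 170 mm (x) by 200 mm (y), 16 mm high rim, floor 6 mm thick, with two pairs of steel wire hoops 60 mm high. The two slots run along x at y = +45 and -45 mm, each 8 mm wide and about 123 mm long between its end wires. Tools stand on the tray floor. Origin: centre of the underside.
- block: Wooden block, fixed, 150 mm (x) by 60 mm (y), 75 mm high, with one slot in its top along x. Origin: centre of the underside.
- block_slot (a point): Centre of the slot's floor in the wooden block, 20 mm above the counter; axes as the block's: x along the slot, y across it, z up. The slot is 122 mm long (x), 8 mm wide (y), 55 mm deep; the last 8 mm of its long sides bevel out to 18 mm wide at the mouth. With the cutter fully in, the cutter's origin lies at this point and its handle stands 25 mm clear of the block.
- yellow_scraper: Yellow silicone bowl scraper standing in the other rack slot, 100 mm (x), blade 5 mm thick, grip 14 mm thick (y), 96 mm high. Origin: middle of its lower edge. Not to be moved.
- bowl: Round glass bowl, rim radius 80 mm, 70 mm high; origin at the centre of its underside. Not to be moved.
- whisk: Flat stainless steel whisk lying along its y axis, 280 mm long, 60 mm wide, 16 mm high; origin near its middle, on the counter. Not to be moved.
- spoon_rest: Wooden spoon rest with a dark spoon in it, 90 mm (x) by 200 mm (y), 24 mm high; origin at the centre of its underside. Not to be moved.
Things that resemble listed ones, but are neither listed nor needed, are in the scene too. There is more than one size of the cutter; the job needs the middle-sized.

How it is judged:
By the outcome, as a careful person would: the job done as asked, in the order asked, and still so for the second after the job is handed in, with the robot touching nothing.
It also fails if it takes over 40 s, if anything falls off the work surface, if the arm or the gripper's body presses on something with over 40 N, if the wrist force passes 120 N, or if a joint passes its speed limit or range.

ROBOT

A 6-joint arm with a two-finger parallel gripper is mounted at the origin on the work surface. World frame = base frame: x ahead of the robot, y to its left, z up, the work surface at z = 0. Lengths are in m, angles in rad, forces in N, time in s.
With the tool pointing down it reaches from about 0.25 to 0.775 m from the base axis. Payload 4 kg.
Tool frame: the origin (TCP) lies at the very end of the fingers, on their centre line; the grasp point (between the pads) lies 19 mm behind it; z points along the fingers, y is the direction in which the jaws open and shut (so a half turn about z gives the same grasp; the last joint's range is limited). The gripper opens to 94 mm and grips with 3 to 60 N. Pads are 16 mm wide; open, the fingers measure 119 mm over their backs; the gripper's body (75 mm by 177 mm) begins 78 mm behind the grasp point.
Start: joints at [-1.352, 0.087, 1.371, -0, 1.684, -0.103], TCP at [0.174, -0.522, 0.206] pointing down, gripper open.
Joint ranges: [-3.1, 3.1], [-0.76, 2.03], [0.27, 2.55], [-1.08, 4.22], [0.17, 2.65], [-2.57, 2.57]. Speed limits (rad/s): [2.79, 2.79, 3.14, 3.14, 3.14, 3.14].

INTERFACE

Orientations are given as [roll, pitch, yaw] about the fixed x, y, z axes, in that order (R = Rz(yaw) Ry(pitch) Rx(roll)).
In Python, from bench import robot, snapshot, models gives the robot as it stands.
- The arm moves only by the tool arm_command, never from a script. Its argument "commands" is text: rows parted by semicolons, each of 7 numbers parted by spaces: the shift along the tool's x, y, z in mm, then the turn, a rotation vector about the tool's x, y, z in degrees, then the opening, from 0 (shut) to 1 (fully open). In form: tx ty tz rx ry rz hand; .... A call has 1 to 12 rows; each row shifts and turns the pose as measured when the row begins, along the tool's axes as they then stand; what a row does not reach is not made up. A row lasts 1/8 s, in which the tool goes at most 62.5 mm and 10.7 degrees, less where a joint would pass 70% of its speed; a pose out of reach is approached as far as the arm can. A call is refused whole if a number of a shift passes 62.5 or a number of a turn 10.7, either way. A call with a gripper value outside its range is refused whole. The fingers move at their own pace and stop on an object; the grip force is fixed at half the most. Time passes only in rows, so rows that do not move let the fingers close. It gives the time, the measured TCP pose, the force and the opening at its end, in the units of the state.
- robot.get_obs(): the state, without advancing time (a new reading comes with each control period).
- snapshot(name): name is "scene" or "top"; returns a dict with "img" (400x640x3 uint8, blue, green, red), "camera_matrix" (3x3 intrinsics, pixels), "origin" and "rotation" of the camera in the world. Camera axes: x right, y down, z forward; pixel columns grow to the right and rows downward; lengths in m; the calibration is good to about 2 mm. A picture is of the moment at which its call begins. There is no depth.
- robot.close_job(): hands the job in, once; it reports no verdict.
Trained networks look in a picture, given as the dict that the camera call returned (one of the last four; its "shot" number tells which), for a name from the list of things; names that differ only in an ending like _2 or _b are one class to them, and where a whole thing is asked for, a point or a joint stands for the part that bears it (a point fixed in the world has none). Each returns a list of dicts, best first, with "conf" (0 to 1); they miss things now and then, are a little off and sometimes report something else, mostly with a low value. They report only what shows in the picture. A call takes as long as a camera call. They do not tell look-alikes from the thing itself.
- models.spot_in(query, picture): "bbox" ([left, top, width, height] as shares, 0 to 1, of the picture: columns of its width, rows of its height, round what is visible of it).
- models.tip_of(query, picture): "centre" ([column, row] as shares, 0 to 1, of the picture: columns of its width, rows of its height: a listed point, or the origin of a listed thing).
The state is a dict: "time": time; "joint_positions": joint angles; "qvel": joint speeds; "joint_torque": joint torques, N m; "tool_pos": TCP position; "ee_rot": TCP orientation; "wrist_force": force on the tool from outside, world axes, zero at the start; "wrist_torque": the same for the moment, N m; "width": finger opening in m.
Only numpy, scipy, OpenCV 4.12 (cv2) and the standard library are available. Lean on these libraries where they do the work, as an engineer would, in place of code of your own. Each camera call takes 0.05 s, during which the arm holds its last target. There are 200 camera calls.

## Working session

There is one attempt and no reset: what is moved stays moved. The work goes in short steps, Python scripts to look and compute and a tool call to move; the robot and the scene stay as the last step left them, time stands still between calls to the robot, and variables do not carry over. Pictures are saved under pics/ and viewed, about 8 in all and at most 12, crops included, and the job is handed in when it is done.

Besides the shell and the picture viewer there is one more tool, called as name(argument=value, ...) on one line, values as JSON. arm_command: Moves the arm, as the interface text tells. Its arguments: {"type":"object","properties":{"commands":{"type":"string"}},"required":["commands"]}

```bash
mkdir -p pics; python3 - <<'E'
from bench import robot, snapshot, models
import cv2,numpy as np,pickle
o=robot.get_obs();print({k:np.round(o[k],3).tolist() for k in ("time","tool_pos","ee_rot","width","wrist_force")})
for n in("scene","top"):
    s=snapshot(n);cv2.imwrite(f"pics/{n}0.png",s["img"]);pickle.dump(s,open(f"{n}0.pkl","wb"))
    print(n,np.round(s["camera_matrix"],1).tolist(),np.round(s["origin"],3).tolist(),np.round(s["rotation"],3).tolist())
    for q in("cutter","rack","block","block_slot","yellow_scraper"):
        b=[(np.round(np.array(d["bbox"])*[640,400,640,400]).astype(int).tolist(),round(d["conf"],2)) for d in models.spot_in(q,s)] if q!="block_slot" else ""
        t=[(np.round(np.array(d["centre"])*[640,400],1).tolist(),round(d["conf"],2)) for d in models.tip_of(q,s)]
        print(q,b,t)
E
```

```text
{'time': 0.0, 'tool_pos': [0.174, -0.521, 0.204], 'ee_rot': [-3.139, -0.0, 0.322], 'width': 0.094, 'wrist_force': [0.307, -0.252, -0.348]}
scene [[361.9, 0.0, 321.6], [0.0, 361.9, 197.6], [0.0, 0.0, 1.0]] [1.068, 0.358, 0.906] [-2.577, -0.014, 2.244]
cutter [([216, 115, 32, 22], 0.79), ([234, 52, 45, 56], 0.79), ([270, 102, 24, 46], 0.75)] [([233.6, 136.5], 0.93), ([258.7, 102.2], 0.89), ([285.4, 136.9], 0.64)]
rack [([258, 116, 81, 59], 0.69)] [([298.8, 143.4], 0.88)]
block [([355, 175, 62, 54], 0.95)] [([381.6, 206.5], 0.84)]
block_slot  [([381.9, 204.2], 0.96), ([380.8, 207.0], 0.56)]
yellow_scraper [([300, 117, 20, 33], 0.92)] [([309.9, 146.1], 0.78)]
top [[441.1, 0.0, 315.8], [0.0, 441.1, 203.8], [0.0, 0.0, 1.0]] [0.426, 0.01, 1.541] [-3.01, 0.0, -1.57]
cutter [([441, 241, 20, 50], 0.69), ([379, 222, 16, 33], 0.61)] [([442.0, 263.4], 0.73), ([381.5, 240.7], 0.65), ([421.6, 212.7], 0.59)]
rack [([338, 212, 66, 57], 0.65)] [([373.9, 240.4], 0.66)]
block [([254, 211, 29, 46], 0.72)] [([269.9, 234.1], 0.73)]
block_slot  [([269.7, 231.6], 0.92), ([286.1, 162.2], 0.3)]
yellow_scraper [([358, 228, 9, 31], 0.63)] [([358.4, 244.0], 0.45)]
```

View pics/scene0.png

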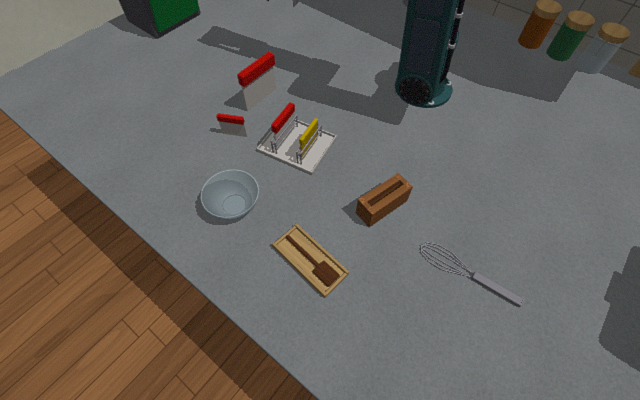

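View pics/top0.png

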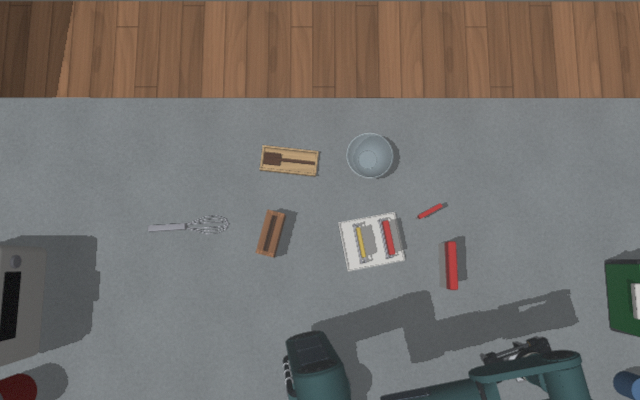

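The top picture shows three red-handled cutters:
- A large one standing free at about (450,265).
- A small one standing free at about (431,211).
- The middle-sized one in the rack at about (389,237), next to the yellow scraper at (362,241).

The rack one fits the description by both size and place. The block is at (271,233). I'll fit the poses by silhouette and confirm in a crop.

```bash
cat > fit.py <<'E'
import cv2,numpy as np
from scipy.spatial.transform import Rotation as R
from scipy.optimize import minimize
def proj(s,P):
    c=(np.asarray(P)-s["origin"])@R.from_euler("xyz",s["rotation"]).as_matrix()
    K=np.asarray(s["camera_matrix"]); u=c@K.T; return u[:,:2]/u[:,2:]
def box(p,sx,sy,z0,z1):
    x,y,a=p; c,s_=np.cos(a),np.sin(a)
    return np.array([[x+c*i*sx/2-s_*j*sy/2,y+s_*i*sx/2+c*j*sy/2,z] for i in(-1,1) for j in(-1,1) for z in(z0,z1)])
def soft(s,kind):
    b,g,r=[s["img"][...,i].astype(float) for i in range(3)]
    m=np.clip((r-np.maximum(b,g))/(r+1)/0.75,0,1) if kind=="red" else np.clip((r-b)/(r+1)/0.45,0,1)
    return m
def win(s,p,dims,pad=7):
    u=proj(s,box(p,*dims)); lo=np.floor(u.min(0)).astype(int)-pad; hi=np.ceil(u.max(0)).astype(int)+pad
    return lo,hi
def render(s,p,dims,lo,hi,k=8):
    u=(proj(s,box(p,*dims))+0.5-lo)*k
    h=cv2.convexHull(u.astype(np.float32)); im=np.zeros(((hi[1]-lo[1])*k,(hi[0]-lo[0])*k),np.uint8)
    cv2.fillConvexPoly(im,np.round(h*16-8).astype(np.int32),255,cv2.LINE_AA,4)
    return cv2.resize(im,None,fx=1/k,fy=1/k,interpolation=cv2.INTER_AREA)/255.
def fit(views,p0,dims,kind):
    W=[(s,*win(s,p0,dims)) for s in views]
    M=[cv2.GaussianBlur(soft(s,kind)[lo[1]:hi[1],lo[0]:hi[0]],(0,0),.7) for s,lo,hi in W]
    def f(q):
        p=np.array(p0)+np.array(q)*[.01,.01,.1]
        return sum(((cv2.GaussianBlur(render(s,p,dims,lo,hi),(0,0),.7)-m)**2).sum() for (s,lo,hi),m in zip(W,M))
    best=min((minimize(f,[i,j,k],method="Nelder-Mead",options=dict(xatol=.01,fatol=.01,initial_simplex=np.array([[i,j,k],[i+1,j,k],[i,j+1,k],[i,j,k+1]]))) for i,j,k in((0,0,0),(.5,.5,.5),(-.5,-.5,-.5))),key=lambda r:r.fun)
    return np.array(p0)+best.x*[.01,.01,.1],best.fun
def unproj(s,uv,z):
    d=R.from_euler("xyz",s["rotation"]).apply(np.linalg.inv(s["camera_matrix"])@[*uv,1]); o=np.asarray(s["origin"])
    return o+d*(z-o[2])/d[2]
E
cat > meas.py <<'E'
from fit import *;import pickle
T,S=[pickle.load(open(f"{n}0.pkl","rb")) for n in("top","scene")]
def go(name,uv,ztop,yaw,dims,kind):
    p=[*unproj(T,uv,ztop)[:2],yaw]
    for nm,v in(("both",[T,S]),("top",[T]),("scene",[S])):
        q,e=fit(v,p,dims,kind); print(name,nm,np.round(q,4).tolist(),round(e,2)); p=q if nm=="both" else p
    return p
c=go("cutter",(389,237),.118,.1,(.112,.02,.086,.118),"red")
b=go("block",(271,233),.075,-.25,(.15,.06,0,.075),"brown")
def crop(s,p,dims,f,r,n):
    u=proj(s,box(p,*dims)); im=s["img"].copy(); m=u.mean(0).astype(int)
    x,y=max(m[0]-r,0),max(m[1]-r,0); k=cv2.resize(im[y:y+2*r,x:x+2*r],None,fx=f,fy=f,interpolation=cv2.INTER_CUBIC)
    h=((cv2.convexHull(u.astype(np.float32))+.5-[x,y])*f).astype(np.int32); cv2.polylines(k,[h],True,(255,255,0),1); return k
r=[np.hstack([crop(s,c,(.112,.02,.086,.118),5,38,0),crop(s,b,(.15,.06,0,.075),5,38,0)])[:296] for s in(T,S)]
cv2.imwrite("pics/crop1.png",np.vstack(r))
# colours on the block
print(T["img"][233,271],T["img"][225,276],S["img"][205,365],S["img"][200,400])
E
python3 meas.py
```

```text
cutter both [0.5079, -0.225, 0.207] 45.46
cutter top [0.5068, -0.2249, 0.1904] 28.42
cutter scene [0.5087, -0.225, 0.2153] 15.41
block both [0.524, 0.1641, -0.2498] 61.71
block top [0.5235, 0.1653, -0.2493] 56.97
block scene [0.5243, 0.1637, -0.2499] 1.0
[57 67 83] [ 84 106 140] [ 43  83 122] [29 46 72]
```

View pics/crop1.png

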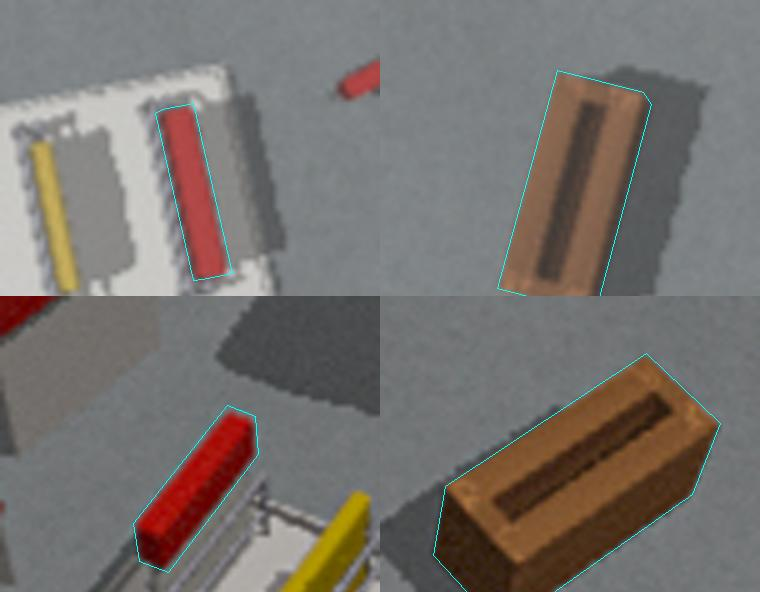

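The crop confirms the middle-sized cutter in the rack slot. The outlines fit well, except that the washed-out top view weakens its masks, so I'll normalise them.

```bash
python3 - <<'E'
s=open('fit.py').read()
s=s.replace("    def f(q):","    I=[render(s,p0,dims,lo,hi)>.99 for s,lo,hi in W]; M=[np.clip((m-np.percentile(m[~i],25))/(np.median(m[i])-np.percentile(m[~i],25)),0,1.1) for m,i in zip(M,I)]\n    def f(q):")
s=s.replace("/0.75,0,1)",",0,1)").replace("/0.45,0,1)",",0,1)")
open('fit.py','w').write(s)
E
python3 meas.py
```

```text
cutter both [0.5078, -0.225, 0.205] 28.59
cutter top [0.5068, -0.2249, 0.1897] 8.38
cutter scene [0.5086, -0.2249, 0.2162] 18.65
block both [0.524, 0.1642, -0.2487] 37.15
block top [0.5235, 0.1653, -0.2495] 27.97
block scene [0.5243, 0.1638, -0.2478] 5.66
[57 67 83] [ 84 106 140] [ 43  83 122] [29 46 72]
```

arm_command(commands="0 0 -50 0 0 0 0.6; 0 0 -50 0 0 7 0.6; 0 0 0 0 0 0 0.6")

```text
time: 1.38
tool_pos: [0.1737, -0.5205, 0.3056]
ee_rot: [-3.136, 0.0, 0.196]
wrist_force: [0.1, -0.5, 0.6]
width: 0.0677
```

```bash
cat > need.py <<'E'
import sys;from bench import robot;import numpy as np
from scipy.spatial.transform import Rotation as R
def need(*t):
    o=robot.get_obs(); M=R.from_euler("xyz",o["ee_rot"]); D=R.from_euler("xyz",[np.pi,0,t[3]])
    d=M.inv().apply(np.array(t[:3])-o["tool_pos"])*1e3; r=(M.inv()*D).as_rotvec(degrees=True)
    print("t",round(o["time"],2),"pos",np.round(o["tool_pos"],4).tolist(),np.round(o["ee_rot"],4).tolist(),"w",round(o["width"],4),"F",np.round(o["wrist_force"],1).tolist(),"T",np.round(o["wrist_torque"],2).tolist(),"\nneed mm",np.round(d,1).tolist(),"deg",np.round(r,2).tolist())
if __name__=="__main__": need(*map(float,sys.argv[1:]))
E
for i in 1 2; do python3 need.py .5077 -.225 .25 .20;done
```

```text
t 1.38 pos [0.1737, -0.5205, 0.3056] [-3.1364, 0.0001, 0.1962] w 0.0677 F [0.1, -0.5, 0.6] T [-0.01, 0.02, -0.02] 
need mm [385.2, -224.5, 56.8] deg [-0.3, 0.01, -0.22]
t 1.38 pos [0.1737, -0.5205, 0.3056] [-3.1364, 0.0001, 0.1962] w 0.0677 F [0.1, -0.5, 0.6] T [-0.01, 0.02, -0.02] 
need mm [385.2, -224.5, 56.8] deg [-0.3, 0.01, -0.22]
```

arm_command(commands="43 -25 0 0 0 0 0.6; 43 -25 0 0 0 0 0.6; 43 -25 0 0 0 0 0.6; 43 -25 0 0 0 0 0.6; 43 -25 0 0 0 0 0.6; 43 -25 0 0 0 0 0.6; 43 -25 0 0 0 0 0.6; 43 -25 0 0 0 0 0.6; 40 -24 0 0 0 0 0.6; 0 0 0 0 0 0 0.6")

```text
time: 2.62
tool_pos: [0.5133, -0.2148, 0.2908]
ee_rot: [-3.119, 0.011, 0.201]
wrist_force: [-0.6, -0.1, 0.3]
width: 0.0565
```

```bash
python3 need.py .5077 -.225 .15 .20
```

```text
t 2.62 pos [0.5133, -0.2148, 0.2908] [-3.1189, 0.0114, 0.2007] w 0.0565 F [-0.6, -0.1, 0.3] T [-0.02, -0.04, -0.06] 
need mm [-5.9, 12.1, 140.7] deg [-1.3, 0.65, 0.03]
```

arm_command(commands="-6 12 40 -1.3 0.7 0 0.6; 0 0 40 0 0 0 0.6; 0 0 20 0 0 0 0.6; 0 0 0 0 0 0 0.6; 0 0 0 0 0 0 0.6")

```text
time: 3.25
tool_pos: [0.505, -0.2299, 0.1847]
ee_rot: [-3.141, 0.004, 0.2]
wrist_force: [0.8, 0.7, 0.1]
width: 0.0565
```

```bash
python3 need.py .5077 -.225 .083 .20
```

```text
t 3.25 pos [0.505, -0.2299, 0.1847] [-3.1415, 0.0045, 0.1998] w 0.0565 F [0.8, 0.7, 0.1] T [0.02, 0.03, 0.01] 
need mm [4.1, -4.3, 101.6] deg [-0.01, 0.26, -0.01]
```

arm_command(commands="4 -4 20 0 0.3 0 0.6; 0 0 20 0 0 0 0.6; 0 0 0 0 0 0 0.6; 0 0 0 0 0 0 0.6")

```text
time: 3.75
tool_pos: [0.5103, -0.2281, 0.1505]
ee_rot: [3.134, -0.009, 0.199]
wrist_force: [-0.8, 1.1, 0.2]
width: 0.0564
```

```bash
python3 need.py .5077 -.225 .083 .20
python3 - <<'E'
from bench import snapshot,robot
from fit import *
v=[snapshot("top"),snapshot("scene")]
print(robot.get_obs()["tool_pos"],robot.get_obs()["time"])
def crop(s,P,r,f):
    m=proj(s,[P])[0].astype(int);x,y=m-r
    return cv2.resize(s["img"][y:y+2*r,x:x+2*r],None,fx=f,fy=f,interpolation=cv2.INTER_CUBIC)
cv2.imwrite("pics/pre.png",np.hstack([crop(s,[.5077,-.225,.12],40,5) for s in v]))
E
```

```text
t 3.75 pos [0.5103, -0.2281, 0.1505] [3.1339, -0.0089, 0.1986] w 0.0564 F [-0.8, 1.1, 0.2] T [0.08, -0.02, 0.02] 
need mm [-2.6, -4.1, 67.4] deg [0.44, -0.51, -0.08]
[ 0.51030854 -0.22799246  0.15025183] 3.85
```

View pics/pre.png

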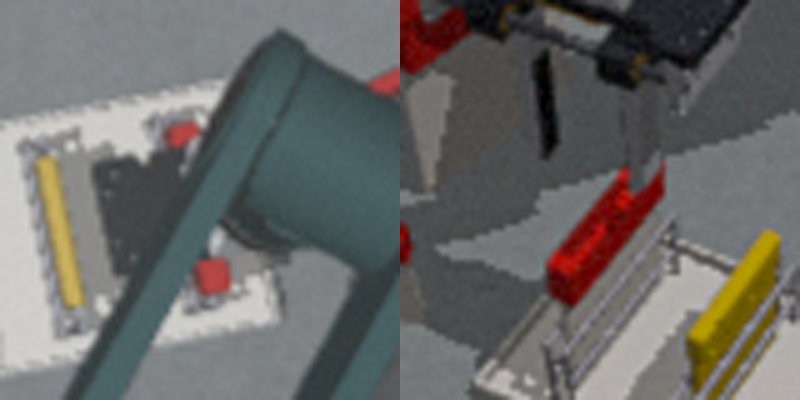

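Pre-grasp picture: the fingers straddle the red handle, with the near finger at about (645,150) in the right crop and the far one at (545,110). Next I'll centre finely and descend.

arm_command(commands="-2.6 -4.1 0 0.4 -0.5 0 0.6; 0 0 0 0 0 0 0.6")

```text
time: 4.1
tool_pos: [0.5073, -0.2246, 0.1516]
ee_rot: [3.14, -0.001, 0.199]
wrist_force: [0.4, -0.3, -0.6]
width: 0.0563
```

```bash
python3 need.py .5077 -.225 .083 .20
```

```text
t 4.1 pos [0.5073, -0.2246, 0.1516] [3.14, -0.0011, 0.1985] w 0.0563 F [0.4, -0.3, -0.6] T [-0.02, 0.02, 0.0] 
need mm [0.3, 0.3, 68.6] deg [0.09, -0.06, -0.08]
```

arm_command(commands="0 0 22 0 0 0 0.6; 0 0 22 0 0 0 0.6; 0 0 22 0 0 0 0.6; 0 0 0 0 0 0 0.6")

```text
time: 4.6
tool_pos: [0.5084, -0.2251, 0.0858]
ee_rot: [3.138, -0.004, 0.199]
wrist_force: [-0.1, 0.9, -0.6]
width: 0.0564
```

```bash
python3 need.py .5077 -.225 .083 .20
```

```text
t 4.6 pos [0.5084, -0.2251, 0.0858] [3.1377, -0.0036, 0.1991] w 0.0564 F [-0.1, 0.9, -0.6] T [0.03, -0.01, 0.04] 
need mm [-0.7, -0.2, 2.8] deg [0.22, -0.21, -0.05]
```

arm_command(commands="-0.7 0 2.5 0.2 -0.2 0 0.26; 0 0 0 0 0 0 0.26; 0 0 0 0 0 0 0.26")

```text
time: 4.97
tool_pos: [0.5094, -0.2261, 0.0863]
ee_rot: [3.138, -0.004, 0.199]
wrist_force: [0.1, -0.1, -0.4]
width: 0.03
```

```bash
python3 need.py .5077 -.225 .083 .20
```

```text
t 4.97 pos [0.5094, -0.2261, 0.0863] [3.1381, -0.0037, 0.1991] w 0.03 F [0.1, -0.1, -0.4] T [-0.02, -0.04, 0.05] 
need mm [-1.4, -1.5, 3.3] deg [0.2, -0.21, -0.05]
```

arm_command(commands="-1.4 -1.5 3.3 0.2 -0.2 0 0.26; 0 0 0 0 0 0 0.26")

```text
time: 5.22
tool_pos: [0.508, -0.2251, 0.0837]
ee_rot: [3.141, -0.001, 0.199]
wrist_force: [-0.0, 0.0, -0.4]
width: 0.0244
```

```bash
python3 need.py .5077 -.225 .083 .20
```

```text
t 5.22 pos [0.508, -0.2251, 0.0837] [3.1408, -0.0011, 0.1991] w 0.0244 F [-0.0, 0.0, -0.4] T [-0.03, 0.04, 0.03] 
need mm [-0.3, -0.2, 0.7] deg [0.05, -0.06, -0.05]
```

arm_command(commands="0 0 0 0 0 0 0.22; 0 0 0 0 0 0 0.18; 0 0 0 0 0 0 0.1; 0 0 0 0 0 0 0")

```text
time: 5.72
tool_pos: [0.508, -0.2251, 0.0838]
ee_rot: [3.141, -0.001, 0.199]
wrist_force: [-0.3, -0.6, 0.4]
width: 0.0199
```

```bash
python3 need.py .5077 -.225 .083 .20
```

```text
t 5.72 pos [0.508, -0.2251, 0.0838] [3.1408, -0.0012, 0.1991] w 0.0199 F [-0.3, -0.6, 0.4] T [0.02, 0.03, 0.03] 
need mm [-0.3, -0.2, 0.8] deg [0.04, -0.07, -0.05]
```

arm_command(commands="0 0 -8 0 0 0 0; 0 0 -12 0 0 0 0; 0 0 -15 0 0 0 0")

```text
time: 6.1
tool_pos: [0.5069, -0.2245, 0.1189]
ee_rot: [-3.14, 0.002, 0.199]
wrist_force: [0.4, -0.4, -0.4]
width: 0.0197
```

```bash
python3 need.py .5077 -.225 .17 .20
```

```text
t 6.1 pos [0.5069, -0.2245, 0.1189] [-3.1398, 0.0019, 0.1991] w 0.0197 F [0.4, -0.4, -0.4] T [-0.02, 0.02, -0.02] 
need mm [0.6, 0.6, -51.1] deg [-0.1, 0.11, -0.05]
```

arm_command(commands="0.6 0.6 -15 0 0 0 0; 0 0 -20 0 0 0 0; 0 0 -25 0 0 0 0; 0 0 -40 0 0 0 0; 0 0 0 0 0 0 0")

```text
time: 6.72
tool_pos: [0.5092, -0.2259, 0.2293]
ee_rot: [3.138, -0.005, 0.199]
wrist_force: [-0.2, 0.6, -1.3]
width: 0.0199
```

```bash
python3 need.py .524 .164 .22 -.2487
python3 - <<'E'
from bench import snapshot
import cv2
s=snapshot("scene");cv2.imwrite("pics/lift.png",cv2.resize(s["img"][20:220,180:440],None,fx=2.5,fy=2.5))
E
```

```text
t 6.72 pos [0.5092, -0.2259, 0.2293] [3.1376, -0.0049, 0.1991] w 0.0199 F [-0.2, 0.6, -1.3] T [-0.01, -0.03, -0.01] 
need mm [91.6, -379.3, 8.2] deg [0.16, -0.33, 25.66]
```

View pics/lift.png

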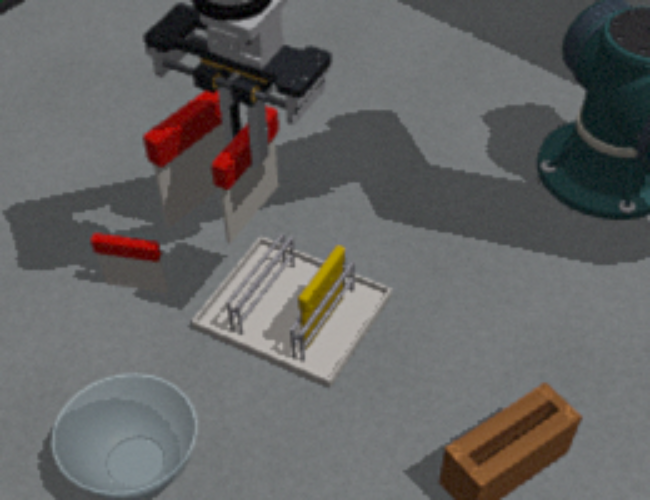

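The cutter is held upright and clear of the rack, and the scraper is undisturbed. Now to the block.

arm_command(commands="4 -18 0 0 0 0 0; 8 -34 0 0 0 0 0; 8 -34 0 0 0 0 0; 8 -34 0 0 0 0 0; 8 -34 0 0 0 0 0; 8 -34 0 0 0 0 0; 8 -34 0 0 0 0 0; 8 -34 0 0 0 0 0; 8 -34 0 0 0 0 0; 8 -34 0 0 0 0 0; 4 -18 0 0 0 0 0; 0 0 0 0 0 0 0")

```text
time: 8.28
tool_pos: [0.5033, 0.1505, 0.2058]
ee_rot: [-3.123, 0.037, 0.207]
wrist_force: [-0.7, -0.8, -1.7]
width: 0.0197
```

```bash
python3 need.py .524 .164 .22 -.2487
```

```text
t 8.28 pos [0.5033, 0.1505, 0.2058] [-3.1231, 0.037, 0.2069] w 0.0197 F [-0.7, -0.8, -1.7] T [0.03, 0.01, 0.02] 
need mm [22.5, -9.2, -14.9] deg [-0.56, 2.33, 26.08]
```

arm_command(commands="0 0 -14 -0.6 2.3 0 0; 0 0 0 0 0 9 0; 0 0 0 0 0 9 0; 0 0 0 0 0 8 0; 0 0 0 0 0 0 0")

```text
time: 8.9
tool_pos: [0.5022, 0.1471, 0.2229]
ee_rot: [-3.133, -0.007, -0.265]
wrist_force: [-0.0, 0.1, -1.1]
width: 0.02
```

```bash
python3 need.py .524 .164 .22 -.2487
```

```text
t 8.9 pos [0.5022, 0.1471, 0.2229] [-3.1327, -0.0068, -0.2647] w 0.02 F [-0.0, 0.1, -1.1] T [0.06, -0.02, 0.04] 
need mm [16.6, -21.9, 3.2] deg [-0.51, -0.4, -0.91]
```

arm_command(commands="8 -11 0 -0.5 -0.4 -0.9 0; 8 -11 0 0 0 0 0; 0 0 0 0 0 0 0")

```text
time: 9.28
tool_pos: [0.5251, 0.165, 0.224]
ee_rot: [-3.141, -0.002, -0.245]
wrist_force: [0.1, 0.5, -2.0]
width: 0.0196
```

```bash
python3 need.py .524 .164 .20 -.2487
```

```text
t 9.28 pos [0.5251, 0.165, 0.224] [-3.1409, -0.0019, -0.2452] w 0.0196 F [0.1, 0.5, -2.0] T [0.05, 0.01, 0.02] 
need mm [-0.9, 1.2, 24.0] deg [-0.04, -0.11, 0.2]
```

arm_command(commands="-1 1.2 20 0 0 0.2 0; 0 0 20 0 0 0 0; 0 0 18 0 0 0 0; 0 0 0 0 0 0 0")

```text
time: 9.78
tool_pos: [0.5245, 0.1647, 0.1637]
ee_rot: [3.141, -0.001, -0.246]
wrist_force: [-0.5, 0.8, -2.2]
width: 0.0199
```

```bash
python3 need.py .524 .164 .16 -.2487
cat > look.py <<'E'
from bench import snapshot,robot
from fit import *;import sys,pickle
s=snapshot("scene");pickle.dump(s,open("s_"+sys.argv[1]+".pkl","wb"))
o=robot.get_obs();p=o["tool_pos"];zb=p[2]-.077
q,e=fit([s],[p[0],p[1],o["ee_rot"][2]],(.112,.02,zb+.08,zb+.112),"red")
print("handle fit (scene)",np.round(q,4),"TCP",np.round(p,4),round(e,1))
im=cv2.resize(s["img"][80:240,300:460],None,fx=3.75,fy=3.75,interpolation=cv2.INTER_CUBIC)
cv2.imwrite(f"pics/{sys.argv[1]}.png",im)
E
python3 look.py above
```

```text
t 9.78 pos [0.5245, 0.1647, 0.1637] [3.1412, -0.0009, -0.2459] w 0.0199 F [-0.5, 0.8, -2.2] T [-0.01, 0.06, 0.02] 
need mm [-0.3, 0.8, 3.7] deg [0.02, -0.05, 0.16]
handle fit (scene) [ 0.5266  0.1641 -0.219 ] TCP [0.5252 0.1649 0.1649] 230.8
```

View pics/above.png

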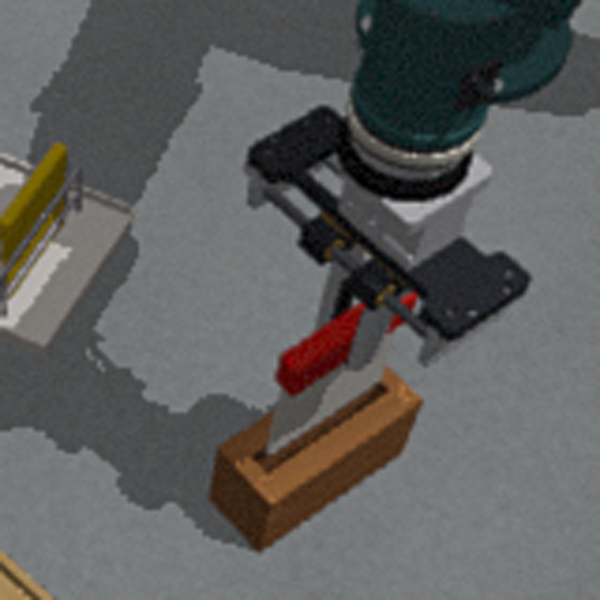

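The blade hangs directly over the slot, with its lower edge running from about (270,452) to (385,385) along the slot line. Now I'll ease down in small steps, watching the force.

arm_command(commands="-0.8 1 0 0 0 0.2 0; 0 0 5 0 0 0 0; 0 0 5 0 0 0 0; 0 0 0 0 0 0 0")

```text
time: 10.32
tool_pos: [0.5255, 0.1643, 0.157]
ee_rot: [-3.139, -0.007, -0.25]
wrist_force: [0.7, -0.4, -0.8]
width: 0.0194
```

```bash
python3 need.py .524 .164 .097 -.2487
```

```text
t 10.32 pos [0.5255, 0.1643, 0.157] [-3.1389, -0.0073, -0.2498] w 0.0194 F [0.7, -0.4, -0.8] T [0.0, 0.04, -0.01] 
need mm [-1.9, 0.8, 60.0] deg [-0.15, -0.42, -0.06]
```

arm_command(commands="-1.8 0.8 2 -0.2 -0.4 0 0; 0 0 4 0 0 0 0; 0 0 0 0 0 0 0")

```text
time: 10.7
tool_pos: [0.5235, 0.1639, 0.1507]
ee_rot: [3.141, -0.0, -0.25]
wrist_force: [-0.2, -1.3, -1.1]
width: 0.0198
```

```bash
python3 need.py .524 .164 .098 -.2487
```

```text
t 10.7 pos [0.5235, 0.1639, 0.1507] [3.1406, -0.0, -0.2497] w 0.0198 F [-0.2, -1.3, -1.1] T [0.09, 0.03, -0.02] 
need mm [0.4, -0.3, 52.7] deg [0.06, -0.0, -0.06]
```

arm_command(commands="0.4 -0.3 4 0 0 0 0; 0 0 4 0 0 0 0; 0 0 3 0 0 0 0")

```text
time: 11.08
tool_pos: [0.5242, 0.1641, 0.1392]
ee_rot: [3.141, -0.001, -0.25]
wrist_force: [0.1, -0.1, -1.8]
width: 0.0198
```

```bash
python3 need.py .524 .164 .098 -.2487
```

```text
t 11.07 pos [0.5242, 0.1641, 0.1392] [3.1408, -0.0005, -0.2497] w 0.0198 F [0.1, -0.1, -1.8] T [0.08, -0.02, 0.01] 
need mm [-0.2, 0.2, 41.2] deg [0.05, -0.03, -0.06]
```

arm_command(commands="-0.2 0.2 5 0 0 0 0; 0 0 5 0 0 0 0; 0 0 5 0 0 0 0")

```text
time: 11.45
tool_pos: [0.5239, 0.164, 0.1231]
ee_rot: [3.141, -0.0, -0.25]
wrist_force: [0.5, -0.3, -0.3]
width: 0.0198
```

```bash
python3 need.py .524 .164 .098 -.2487
```

```text
t 11.45 pos [0.5239, 0.164, 0.1231] [3.1408, -0.0004, -0.2497] w 0.0198 F [0.5, -0.3, -0.3] T [0.06, 0.03, 0.05] 
need mm [0.1, -0.1, 25.1] deg [0.05, -0.02, -0.06]
```

arm_command(commands="0 0 5 0 0 0 0; 0 0 5 0 0 0 0; 0 0 5 0 0 0 0; 0 0 4 0 0 0 0; 0 0 0 0 0 0 0")

```text
time: 12.08
tool_pos: [0.5235, 0.1638, 0.102]
ee_rot: [3.14, 0.001, -0.25]
wrist_force: [-0.4, -1.2, -1.7]
width: 0.0199
```

```bash
python3 need.py .524 .164 .098 -.2487
```

```text
t 12.07 pos [0.5235, 0.1638, 0.102] [3.1402, 0.0008, -0.2497] w 0.0199 F [-0.4, -1.2, -1.7] T [0.06, -0.04, -0.03] 
need mm [0.4, -0.3, 4.0] deg [0.08, 0.04, -0.06]
```

arm_command(commands="0.3 -0.2 1.5 0 0 0 0; 0 0 1.2 0 0 0 0; 0 0 0 0 0 0 0")

```text
time: 12.45
tool_pos: [0.5242, 0.1641, 0.0996]
ee_rot: [3.141, -0.0, -0.25]
wrist_force: [-0.3, -0.3, -1.8]
width: 0.0199
```

```bash
python3 need.py .524 .164 .098 -.2487
```

```text
t 12.45 pos [0.5242, 0.1641, 0.0996] [3.1407, -0.0001, -0.2497] w 0.0199 F [-0.3, -0.3, -1.8] T [0.05, -0.04, -0.03] 
need mm [-0.2, 0.1, 1.6] deg [0.05, -0.01, -0.06]
```

arm_command(commands="0 0 1 0 0 0 0; 0 0 0.8 0 0 0 0; 0 0 0 0 0 0 0")

```text
time: 12.82
tool_pos: [0.5244, 0.1641, 0.098]
ee_rot: [3.141, -0.001, -0.25]
wrist_force: [-0.6, -0.2, -1.4]
width: 0.0198
```

```bash
python3 need.py .524 .164 .098 -.2487
```

```text
t 12.82 pos [0.5244, 0.1641, 0.098] [3.1409, -0.0006, -0.2496] w 0.0198 F [-0.6, -0.2, -1.4] T [0.03, -0.03, 0.0] 
need mm [-0.3, 0.2, -0.0] deg [0.04, -0.03, -0.05]
```

arm_command(commands="0 0 0.8 0 0 0 0; 0 0 0 0 0 0 0")

```text
time: 13.08
tool_pos: [0.5246, 0.1641, 0.0978]
ee_rot: [3.141, -0.001, -0.25]
wrist_force: [-0.7, 0.4, -1.0]
width: 0.0199
```

arm_command(commands="0 0 0.8 0 0 0 0; 0 0 0 0 0 0 0")

```text
time: 13.32
tool_pos: [0.5247, 0.1642, 0.0978]
ee_rot: [3.141, -0.002, -0.25]
wrist_force: [-0.7, 0.4, -1.5]
width: 0.0199
```

arm_command(commands="0 0 1.5 0 0 0 0")

```text
time: 13.45
tool_pos: [0.5248, 0.1642, 0.0977]
ee_rot: [-3.141, -0.002, -0.25]
wrist_force: [-3.7, -0.5, 10.7]
width: 0.0199
```

```bash
python3 need.py .524 .164 .098 -.2487
```

```text
t 13.45 pos [0.5248, 0.1642, 0.0977] [-3.1414, -0.0024, -0.2496] w 0.0199 F [-3.7, -0.5, 10.7] T [-0.16, 0.81, -0.04] 
need mm [-0.7, 0.4, -0.3] deg [-0.01, -0.14, -0.05]
```

The cutter is seated on the slot floor, with a 10.7 N upward reaction at the expected height. I'll relax the arm, then release.

arm_command(commands="0 0 0 0 0 0 0; 0 0 0 0 0 0 0.3; 0 0 0 0 0 0 0.4; 0 0 0 0 0 0 0.5; 0 0 0 0 0 0 0.5")

```text
time: 14.08
tool_pos: [0.525, 0.1642, 0.0969]
ee_rot: [-3.141, -0.003, -0.25]
wrist_force: [-0.2, -0.2, -0.6]
width: 0.0468
```

```bash
python3 need.py .524 .164 .22 -.2487
```

```text
t 14.07 pos [0.525, 0.1642, 0.0969] [-3.1413, -0.0027, -0.2497] w 0.0468 F [-0.2, -0.2, -0.6] T [0.08, 0.01, -0.04] 
need mm [-0.6, 0.5, -123.1] deg [-0.02, -0.15, -0.06]
```

arm_command(commands="0 0 -10 0 0 0 0.5; 0 0 -25 0 0 0 0.5; 0 0 -40 0 0 0 0.5; 0 0 -50 0 0 0 0.5; 0 0 -50 0 0 0 0.5; -40 0 0 0 0 0 0.5; -50 0 0 0 0 0 0.5; -50 0 0 0 0 0 0.5; 0 0 0 0 0 0 0.5; 0 0 0 0 0 0 0.5")

```text
time: 15.32
tool_pos: [0.3872, 0.1999, 0.2847]
ee_rot: [-3.135, -0.012, -0.251]
wrist_force: [-0.4, -0.2, -1.3]
width: 0.0469
```

```bash
python3 - <<'E'
from bench import snapshot,robot
from fit import *
print(robot.get_obs()["tool_pos"],robot.get_obs()["time"])
T,S=snapshot("top"),snapshot("scene")
for n,v in(("scene",[S]),("top",[T])):
    for zb in(.02,.025): print(n,zb,*fit(v,[.524,.164,-.249],(.112,.02,zb+.08,zb+.112),"red"))
cv2.imwrite("pics/end.png",np.hstack([cv2.resize(S["img"][90:250,200:440],None,fx=2,fy=2),cv2.resize(T["img"][130:290,140:300],None,fx=2,fy=2)]))
E
```

```text
[0.38715714 0.19986458 0.28467104] 15.325
scene 0.02 [ 0.52675664  0.16338896 -0.25155612] 119.88229179142785
scene 0.025 [ 0.53054233  0.16475186 -0.24637632] 115.34408046117287
top 0.02 [ 0.52380176  0.16517199 -0.25712456] 70.76345648049059
top 0.025 [ 0.52326021  0.1646378  -0.25565127] 70.71412531350823
```

View pics/end.png

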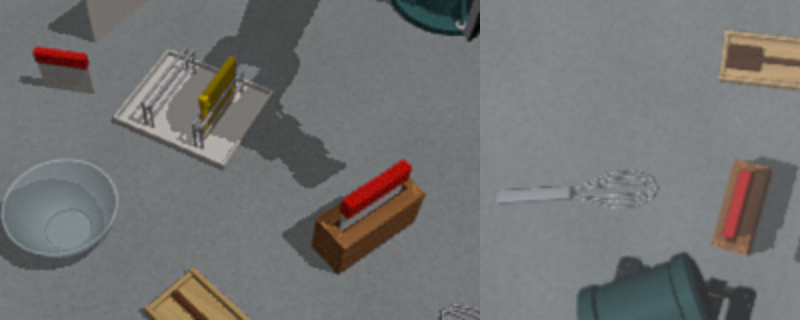

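The cutter stands upright in the block at about (375,190), with the handle just clear of the wood. The scraper, bowl, whisk and spoon rest look undisturbed, and the gripper is clear.

```bash
python3 -c "
from bench import robot
print(robot.close_job())"
```

```text
the job is handed in; nothing more can be done
None
```

The middle-sized red-handled cutter is out of the rack and fully down in the wooden block's slot, upright and released. I handed the job in at about 15.4 s of the 40 s allowed.

- **Grip:** it was held with the gripper's fixed 30 N. The highest contact force I read was about 11 N, when the blade touched the slot floor, but I read forces only at the end of each move call.
- **Seating:** floor contact came at a tool height of 97.7 mm, against the 98 mm I expected for fully in.
- **Last pictures:** they show the cutter standing in the slot. The yellow scraper is still in the rack, nothing else looks moved, and the gripper is clear.
- **Checks that were weak:** the final silhouette fits were loose, because the red handle stands against the brown block. The scene view was about 3 mm off the top view along the slot. An earlier fit above the block was unreliable because a finger hid part of the handle, so I relied on the force readings while lowering it.

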